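Swivel the hook over its foot and hang up the tape roll

ROBOT

A 6-joint arm with a two-finger parallel gripper is mounted at the origin on a cart in front of the work surface, level with it; the furniture and walls round the work are solid. World frame = base frame: x ahead of the robot, y to its left, z up, the work surface at z = 0. Lengths are in m, angles in rad, forces in N, time in s.
With the tool pointing down it reaches from about 0.35 to 0.85 m from the base axis. Payload 8.1 kg.
Tool frame: the origin (TCP) lies on the centre line of the jaws, within the pads' length; the fingertips stand 17 mm ahead of it and the grasp point (between the pads) lies 2 mm behind it; x points along the fingers, z is the direction in which the jaws open and shut, and the axes are right-handed (so a half turn about x gives the same grasp; the last joint's range is limited). The gripper opens to 93 mm and grips with 3 to 60 N. Pads are 15 mm wide; open, the fingers measure 128 mm over their backs; the gripper's body (75 mm by 188 mm) begins 65 mm behind the grasp point.
Start: joints at [-1.361, 0.13, 1.488, -0, 1.523, -0.085], TCP at [0.174, -0.574, 0.236] pointing down, gripper open.
Joint ranges: [-2.96, 2.96], [-0.89, 2.26], [0.02, 2.5], [-1.34, 4.48], [0, 2.73], [-2.66, 2.66]. Speed limits (rad/s): [2.39, 2.39, 2.79, 3.14, 3.14, 3.14].

INTERFACE

Orientations are given as a rotation vector (axis times angle).
In Python, from plant import telemetry, optics, workorder gives the robot as it stands.
- The arm moves only by the shell command python3 -m inch 'ROWS' [FORCE]. ROWS is JSON, a list that holds one entry, the list of rows, each a list of 7 numbers: the shift along the tool's x, y, z in m, then the turn, a rotation vector about the tool's x, y, z in rad, then the opening, from 0 (shut) to 1 (fully open). In form: [[[tx, ty, tz, ax, ay, az, grip], ...]]. A call has 1 to 20 rows; each row shifts and turns the pose as measured when the row begins, along the tool's axes as they then stand; what a row does not reach is not made up. A row lasts 1/10 s, in which the tool goes at most 50 mm and 8.59 degrees, less where a joint would pass 70% of its speed; a pose out of reach is approached as far as the arm can. A call is refused whole if a number of a shift passes 0.05 or a number of a turn 0.15, either way. A call with a gripper value outside its range is refused whole. The fingers move at their own pace and stop on an object; FORCE is the grip in N (left out, the last holds). Time passes only in rows, so rows that do not move let the fingers close. It gives the time, the measured TCP pose, the force and the opening at its end, in the units of the state.
- telemetry.read_state(): the state, without advancing time (a new reading comes with each control period).
- optics.read_camera(name): name is "scene" or "top" or "wrist"; returns a dict with "frame" (480x640x3 uint8, blue, green, red), "fx", "fy", "cx", "cy" (pixels), "D" ([k1, k2, p1, p2, k3] as OpenCV has them; the pictures are not rectified), "rvec" (rotation vector, rad) and "tvec" (3), from world to camera coordinates, as OpenCV has them. Camera axes: x right, y down, z forward; pixel columns grow to the right and rows downward; lengths in m; the calibration is good to about 2 mm. A picture is of the moment at which its call begins. There is no depth.
- workorder.close_job(): hands the job in, once; it reports no verdict.
The state is a dict: "t": time; "q": joint angles; "dq": joint speeds; "joint_torque": joint torques, N m; "tool_pos": TCP position; "orientation": TCP orientation; "force": force on the tool from outside, world axes, zero at the start; "wrist_torque": the same for the moment, N m; "opening": finger opening in m.
Only numpy, scipy, OpenCV 4.12 (cv2) and the standard library are available. Lean on these libraries where they do the work, as an engineer would, in place of code of your own. Each camera call takes 0.05 s, during which the arm holds its last target. There are 200 camera calls.

TASK

The hook of the small stand has been left swung round the wrong way. First turn it so that it points straight out over the stand's long foot with the yellow line, and only then take the roll of green masking tape out of its cradle and hang it on the hook. Leave the timer, the multimeter and the screwdriver where they are.

Things in the scene. Friction and masses are not known exactly. Their poses are not given: they have to be found in the camera images.
- stand: Fixed hook stand. Origin: on the work surface under the post's axis. Grey foot 10 mm high: a disc of 72 mm diameter round the post and a long foot 50 mm wide that runs from the post 120 mm along the stand's own -x axis, with a yellow line down its middle. Upright steel post, 16 mm diameter; on it turns a red head, 24 mm diameter, from 138 to 154 mm above the work surface. The head top is the stand's highest point except for the hook's tip and a 2 mm high bolt head on it.
- hook (a joint): Angle of the swivel hook about the upright post axis, rad, growing anticlockwise as seen from above. 0: the hook points along the stand's +x axis, straight away from the long foot. +3.14 or -3.14: it points out over the long foot (stand -x). It turns freely either way past both, and friction holds it where it is left; a sideways push of about 2 N, 60 mm from the post axis, turns it.
- hook_seat (a point): The middle of the hook's straight part, on the upper side of the bar, 50 mm from the post axis and 154 mm above the work surface; its x axis points outward along the hook, z up. The hook is a level steel bar, 8 mm diameter, axis 150 mm above the work surface, straight to 92 mm from the post axis, then bent up.
- hook_tip (a point): Centre of the rounded, bent-up end of the hook, 103 mm from the post axis, 158 mm above the work surface; the end's top is at 162 mm, so it stands 8 mm over the straight part, and its farthest point is 107 mm from the post axis.
- cradle: Fixed grey cradle, 100 x 50 mm, 30 mm high, with a slot 25 mm wide along its own x axis in which the tape roll stands on edge. Origin: centre of its underside, on the work surface; z up.
- tape_centre (a point): Centre of the green masking tape roll: a ring, outer diameter 105 mm, inner 76 mm (wall 14 mm), 21 mm wide, 0.11 kg. Own z: the ring's axis. It stands on edge in the cradle, axis level along the cradle's y; grip it across its width at the top from above. Fingertips 10 mm below its top stay 4 mm over the bar once it hangs; open only a little there. Hung, its centre lies 36 to 38 mm below the bar's upper side.
- timer: Beige panel timer, 47 x 84 x 48 mm, a bystander. Origin: centre of its underside.
- meter: Grey multimeter, 132 x 66 x 43 mm, a bystander. Origin: centre of its underside.
- driver: Red and black screwdriver, 185 mm long, a bystander. Origin: centre of its underside.
There are look-alikes about, which are no part of the job. Leave any black, pink or red look-alike of the part that bears tape_centre alone.

How it is judged:
By the outcome, as a careful person would: the job done as asked, in the order asked, and still so for the second after the job is handed in, with the robot touching nothing.
It also fails if it takes over 64 s, if anything falls off the work surface, if the arm or the gripper's body presses on something with over 40 N, if the wrist force passes 120 N, or if a joint passes its speed limit or range.

## Working session

There is one attempt and no reset: what is moved stays moved. The work goes in short steps, Python scripts to look and compute and a shell command to move; the robot and the scene stay as the last step left them, time stands still between calls to the robot, and variables do not carry over. Pictures are saved under pics/ and viewed, on a budget of 10 in all, crops included, one or two more only if the job needs it, and the job is handed in when it is done.

```bash
ls; mkdir -p pics
python3 - <<'E'
from plant import telemetry, optics
import cv2,numpy as np
for n in ["scene","top"]:
    c=optics.read_camera(n); np.save(f"{n}.npy",c,allow_pickle=True); cv2.imwrite(f"pics/{n}0.png",c["frame"])
    R=cv2.Rodrigues(np.array(c["rvec"]))[0]; print(n,c["fx"],-R.T@np.array(c["tvec"]).ravel(),R[2])
print(telemetry.read_state())
E
```

```text
pics
scene 585.561975669938 [-0.44524004  0.8566533   0.98046233] [ 0.6426019  -0.5513205  -0.53207942]
top 466.65231602099743 [ 0.4721512  -0.02825525  1.31833376] [ 9.68131086e-02  5.31727786e-04 -9.95302436e-01]
{'t': 0.1, 'q': array([-1.36140286e+00,  1.31051606e-01,  1.48917166e+00, -2.00084923e-05,
        1.52298026e+00, -8.53857423e-02]), 'dq': array([-1.03499040e-04, -1.46862777e-03, -1.25862849e-03, -3.69329818e-04,
        1.91280050e-04,  6.09655574e-05]), 'joint_torque': array([ 1.73824606e-03, -5.61340642e+01, -4.93094623e+01,  7.70442816e-02,
        2.90929974e-02, -2.56273415e-05]), 'tool_pos': array([ 0.17424018, -0.57364414,  0.23471194]), 'orientation': array([ 0.99040817,  1.33560411, -0.9886615 ]), 'force': array([ 0.44428925, -0.25194663,  0.20156179]), 'wrist_torque': array([-0.01499622, -0.01364801,  0.02238879]), 'opening': 0.0929486641078163}
```

View pics/scene0.png

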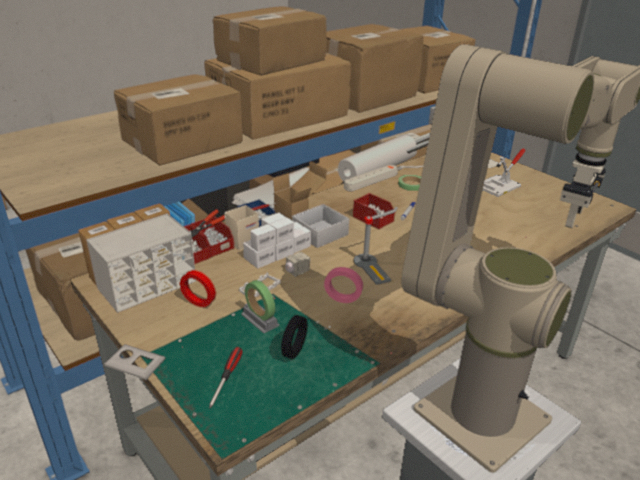

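View pics/top0.png

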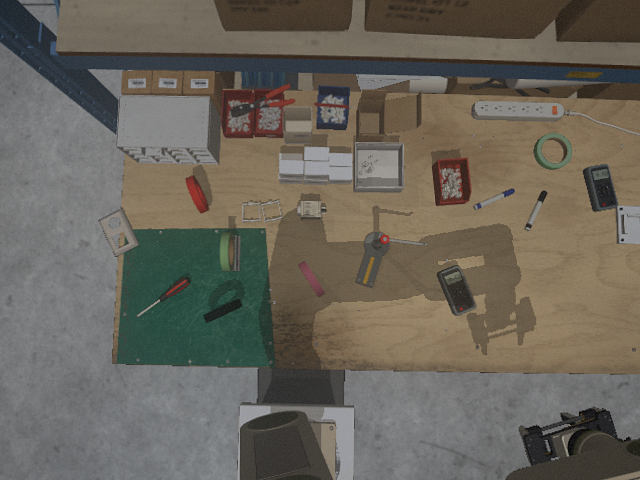

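The scene view shows the stand at about (368,250) with a red head, and the green roll in its cradle at (260,300). In the top view, the head is at (383,240), with the hook pointing right (-y) to (425,243). The long foot with the yellow line runs down to (368,285), and the roll is at (230,252). The look-alike rings are black, pink, red and a flat green one at (553,150). Next I'll get positions by masks and rays.

```bash
cat > h.py <<'E'
import numpy as np, cv2
def load(n): return np.load(n+".npy",allow_pickle=True).item()
def ray(c,p):
    K=np.array([[c["fx"],0,c["cx"]],[0,c["fy"],c["cy"]],[0,0,1]])
    u=cv2.undistortPoints(np.array([[p]],float),K,np.array(c["D"],float)).ravel()
    R=cv2.Rodrigues(np.array(c["rvec"],float))[0]
    return -R.T@np.array(c["tvec"],float).ravel(), R.T@np.array([u[0],u[1],1])
def onz(c,p,z):
    o,d=ray(c,p); return o+d*(z-o[2])/d[2]
def tri(*cp):
    A=np.zeros((3,3));b=np.zeros(3);L=[]
    for c,p in cp:
        o,d=ray(c,p);d=d/np.linalg.norm(d);P=np.eye(3)-np.outer(d,d);A+=P;b+=P@o;L.append((P,o))
    x=np.linalg.solve(A,b); return x,[np.linalg.norm(P@(x-o)) for P,o in L]
def proj(c,X):
    K=np.array([[c["fx"],0,c["cx"]],[0,c["fy"],c["cy"]],[0,0,1]])
    return cv2.projectPoints(np.array(X,float).reshape(-1,3),np.array(c["rvec"],float),np.array(c["tvec"],float),K,np.array(c["D"],float))[0].reshape(-1,2)
def mask(c,lo,hi,roi):
    h=cv2.cvtColor(c["frame"],cv2.COLOR_BGR2HSV); m=cv2.inRange(h,lo,hi)
    k=np.zeros_like(m); x0,y0,x1,y1=roi; k[y0:y1,x0:x1]=m[y0:y1,x0:x1]; return k
E
python3 - <<'E'
from h import *
s,t=load("scene"),load("top")
def cen(m):
    n,l,st,ce=cv2.connectedComponentsWithStats(m); i=1+np.argmax(st[1:,4]); return ce[i],st[i]
for n,c,r in(("s",s,(345,215,390,245)),("t",t,(370,225,400,255))):
    print("red",n,*cen(mask(c,(0,120,60),(8,255,255),r)|mask(c,(172,120,60),(180,255,255),r)))
for n,c,r in(("s",s,(350,250,395,290)),("t",t,(355,250,385,290))):
    m=mask(c,(18,100,80),(32,255,255),r); ce,st=cen(m); print("yel",n,ce,st,cv2.minAreaRect(cv2.findNonZero(m)))
    (x,y),wh,_=b=cv2.minAreaRect(cv2.findNonZero(m)); bx=cv2.boxPoints(b); print([onz(c,p,.01).round(4) for p in bx])
for n,c,r in(("s",s,(240,275,282,325)),("t",t,(210,228,245,275))):
    m=mask(c,(35,40,60),(75,150,255),r); ce,st=cen(m); print("green",n,ce,st)
a=cv2.resize(t["frame"][215:295,350:440],None,fx=4.4,fy=4.4,interpolation=cv2.INTER_CUBIC)
b=cv2.resize(s["frame"][215:295,335:425],None,fx=4.4,fy=4.4,interpolation=cv2.INTER_CUBIC)
d=cv2.resize(t["frame"][222:282,200:267],None,fx=5,fy=4,interpolation=cv2.INTER_CUBIC)
e=cv2.resize(s["frame"][272:332,235:302],None,fx=5,fy=4,interpolation=cv2.INTER_CUBIC)
o=np.zeros((600,800,3),np.uint8);o[:352,:396]=a;o[:352,400:796]=b;o[355:595,:335]=d;o[355:595,400:735]=e
cv2.imwrite("pics/crops.png",o)
E
```

```text
red s [373.87234043 220.24822695] [353 215  37  14 282]
red t [384.07142857 238.98214286] [380 235   9   9  56]
yel s [376.66176471 272.26470588] [370 265  15  16  68] ((369.20513916015625, 265.24267578125), (40.40559768676758, 4.164224147796631), 42.954593658447266)
[array([ 0.6476, -0.2067,  0.01  ]), array([ 0.6552, -0.2255,  0.01  ]), array([ 0.4924, -0.1926,  0.01  ]), array([ 0.4866, -0.1752,  0.01  ])]
yel t [368.1981982  269.81981982] [363 257  12  27 111] ((368.149169921875, 269.8883972167969), (3.9416470527648926, 27.504899978637695), 17.650123596191406)
[array([ 0.4936, -0.1734,  0.01  ]), array([ 0.5676, -0.1959,  0.01  ]), array([ 0.5645, -0.2065,  0.01  ]), array([ 0.4905, -0.1839,  0.01  ])]
green s [262.6984127  298.50970018] [245 280  37  41 567]
green t [224.81834862 246.26422018] [210 228  35  45 545]
```

View pics/crops.png

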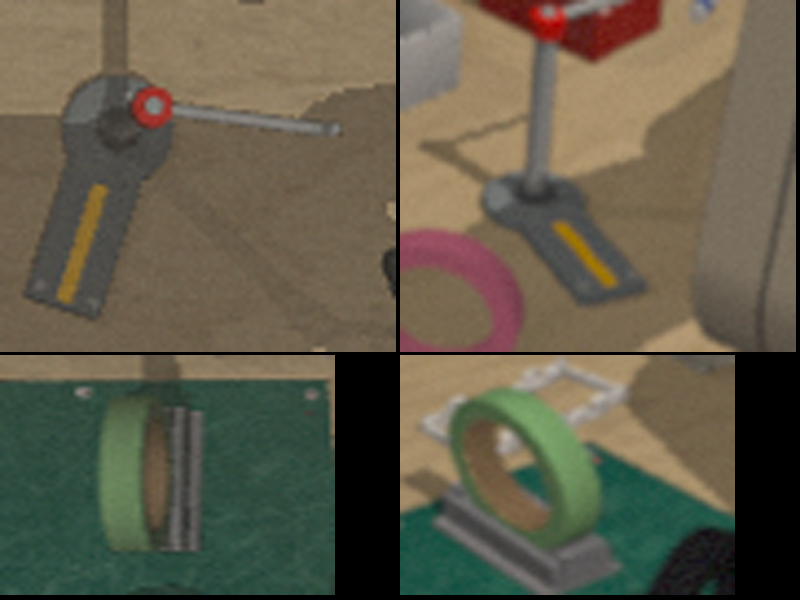

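Run:
```python
from h import *
s,t=load("scene"),load("top")
hp=(384.8,239.3); hs=(368.4,219.5)
print("head tri",tri((t,hp),(s,hs)), onz(t,hp,.155),onz(s,hs,.148))
print("foot y-line", [onz(t,(350+x/4.4,215+y/4.4),.01).round(4) for x,y in((99,186),(66,299),(64,293))])
print("end corners",[onz(t,(350+x/4.4,215+y/4.4),.01).round(4) for x,y in((27,294),(99,317))])
print("tip top",onz(t,(350+337/4.4,215+129/4.4),.16))
print("tape crest",[onz(t,(200+x/5,222+y/4),.112).round(4) for x,y in((100,118),(147,118))],
 "ends",[onz(t,(200+x/5,222+y/4),.06).round(4) for x,y in((108,42),(108,195),(147,42),(147,195))])
print("cradle",[onz(t,(200+x/5,222+y/4),.03).round(4) for x,y in((203,55),(202,195))])
# scene: tape silhouettes
for n,c,r in(("s",s,(235,272,290,325)),("t",t,(205,225,250,280))):
    m=mask(c,(35,40,100),(75,125,255),r)
    m=cv2.morphologyEx(m,cv2.MORPH_OPEN,np.ones((2,2)))
    P=cv2.findNonZero(m)[:,0,:]; print(n,len(P),P.min(0),P.max(0), P[P[:,1]==P[:,1].min()].mean(0),cv2.minAreaRect(P))
cv2.imwrite("pics/hooksc.png",cv2.resize(s["frame"][200:240,345:425],None,fx=8,fy=8,interpolation=cv2.INTER_CUBIC))
```

```text
head tri (array([ 0.60092414, -0.21463672,  0.14659291]), [np.float64(0.0004076509559199004), np.float64(0.00040765095591993844)]) [ 0.60028235 -0.21300891  0.155     ] [ 0.59889182 -0.2131376   0.148     ]
foot y-line [array([ 0.5647, -0.2018,  0.01  ]), array([ 0.4922, -0.1815,  0.01  ]), array([ 0.496 , -0.1802,  0.01  ])]
end corners [array([ 0.4948, -0.1567,  0.01  ]), array([ 0.4813, -0.2026,  0.01  ])]
tip top [ 0.58949947 -0.31701491  0.16      ]
tape crest [array([0.5635, 0.2076, 0.112 ]), array([0.5641, 0.1832, 0.112 ])] ends [array([0.6193, 0.2156, 0.06  ]), array([0.5155, 0.2113, 0.06  ]), array([0.6198, 0.1943, 0.06  ]), array([0.516 , 0.1903, 0.06  ])]
cradle [array([0.6149, 0.1681, 0.03  ]), array([0.5177, 0.1651, 0.03  ])]
s 320 [251 281] [275 315] [257. 281.] ((265.8731689453125, 296.1704406738281), (37.71595764160156, 13.50186538696289), 59.85861587524414)
t 242 [221 238] [229 269] [225.5 238. ] ((224.60507202148438, 253.548095703125), (31.18836212158203, 7.8573994636535645), 88.02507019042969)
```

View pics/hooksc.png

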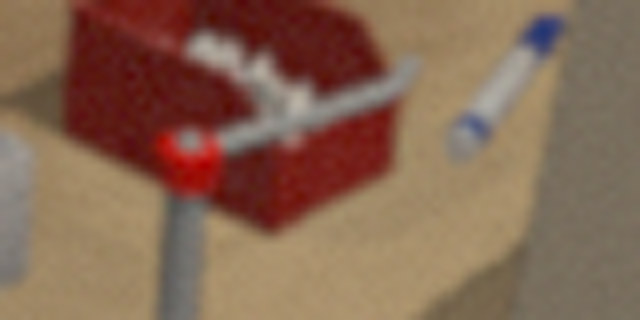

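```bash
cat >> h.py <<'E'
from scipy.spatial.transform import Rotation as Ro
def go(st,pos,zdeg):
    "tool-frame shift and rotvec from the state to pos, tool down, jaw axis z at heading zdeg (mod 180)"
    R=Ro.from_rotvec(st["orientation"]); best=None
    for k in(0,180):
        a=np.radians(zdeg+k); z=np.array([np.cos(a),np.sin(a),0]); x=np.array([0,0,-1.]); y=np.cross(z,x)
        r=(R.inv()*Ro.from_matrix(np.c_[x,y,z])).as_rotvec()
        if pos is not None: print(k,"shift",(R.inv().apply(np.array(pos)-st["tool_pos"])).round(4),"turn",r.round(3))
def heading(st):
    z=Ro.from_rotvec(st["orientation"]).as_matrix(); return np.degrees(np.arctan2(z[1,2],z[0,2])), z[:,0].round(3)
E
python3 - <<'E'
from h import *
from plant import telemetry
s,t=load("scene"),load("top")
print("tip",tri((t,(426.4,244.3)),(s,(396.3,208.1))), "bolt",tri((t,(384.8,239.3)),(s,(368.75,217.3))))
print("bar mids top z.154",[onz(t,(350+x/4.4,215+y/4.4),.154).round(4) for x,y in((200,110),(250,117),(300,124))])
st=telemetry.read_state(); print(heading(st),st["q"])
ax=np.array([.600,-.213]); a=np.radians(-96); p=ax+.07*np.array([np.cos(a),np.sin(a)]); print(p)
go(st,[*p,.26],-96+90)
E
```

```text
tip (array([ 0.58959947, -0.31804547,  0.15553677]), [np.float64(0.0005529708937950745), np.float64(0.000552970893795105)]) bolt (array([ 0.59974236, -0.21361542,  0.15481217]), [np.float64(0.0008037749799228976), np.float64(0.0008037749799229709)])
bar mids top z.154 [array([ 0.5992, -0.24  ,  0.154 ]), array([ 0.5959, -0.2686,  0.154 ]), array([ 0.5925, -0.2973,  0.154 ])]
(np.float64(-73.11033453040338), array([-0.   ,  0.002, -1.   ])) [-1.36140286e+00  1.31051606e-01  1.48917166e+00 -2.00084923e-05
  1.52298026e+00 -8.53857423e-02]
[ 0.59268301 -0.28261653]
0 shift [-0.025   0.4849 -0.1569] turn [-1.171e+00 -1.000e-03 -1.000e-03]
180 shift [-0.025   0.4849 -0.1569] turn [ 1.97e+00 -1.00e-03  2.00e-03]
```

```bash
python3 -m inch '[[[-0.002,0.0404,-0.013,0,0,0,0.35],[-0.002,0.0404,-0.013,0,0,0,0.35],[-0.002,0.0404,-0.013,0,0,0,0.35],[-0.002,0.0404,-0.013,0,0,0,0.35],[-0.002,0.0404,-0.013,0,0,0,0.35],[-0.002,0.0404,-0.013,0,0,0,0.35],[-0.002,0.0404,-0.013,0,0,0,0.35],[-0.002,0.0404,-0.013,0,0,0,0.35],[-0.002,0.0404,-0.013,0,0,0,0.35],[-0.002,0.0404,-0.013,0,0,0,0.35],[-0.002,0.0404,-0.013,0,0,0,0.35],[-0.002,0.0404,-0.013,0,0,0,0.35],[0,0,0,-0.146,0,0,0.35],[0,0,0,-0.146,0,0,0.35],[0,0,0,-0.146,0,0,0.35],[0,0,0,-0.146,0,0,0.35],[0,0,0,-0.146,0,0,0.35],[0,0,0,-0.146,0,0,0.35],[0,0,0,-0.146,0,0,0.35],[0,0,0,-0.146,0,0,0.35]]]' 20
cat > st.py <<'E'
from h import *
from plant import telemetry
import sys
st=telemetry.read_state(); print(heading(st),st["tool_pos"].round(4),st["q"].round(2),st["force"].round(1),round(st["opening"],4),st["t"])
if len(sys.argv)>1: a=[float(v) for v in sys.argv[1:]]; go(st,a[:3],a[3])
E
python3 st.py .5930 -.2826 .26 -6
```

```text
t: 2.1
tool_pos: [0.6057, -0.2662, 0.245]
orientation: [0.078, 1.587, -0.055]
force: [0.1, -0.9, 0.2]
opening: 0.0329
(np.float64(-4.8548543780956415), array([-0.017,  0.015, -1.   ])) [ 0.6057 -0.2662  0.245 ] [-0.49  0.31  1.26  0.01  1.59 -0.41] [ 0.1 -0.9  0.2] 0.0329 2.1
0 shift [-0.015  -0.0172 -0.0116] turn [ 0.02  -0.018 -0.014]
180 shift [-0.015  -0.0172 -0.0116] turn [-3.122  0.022 -0.028]
```

```bash
python3 -m inch '[[[-0.015,-0.017,-0.0116,0.02,-0.018,-0.014,0.35],[0,0,0,0,0,0,0.35],[0,0,0,0,0,0,0.35]]]' >/dev/null; python3 st.py .5930 -.2826 .26 -6
python3 - <<'E'
from h import *
from plant import optics
c=optics.read_camera("wrist"); np.save("w1.npy",c,allow_pickle=True)
f=c["frame"].copy()
for X in ([.6,-.213,.156],[.589,-.318,.158],[.4995,-.1825,.01]):
    p=proj(c,X)[0]; print(p); cv2.circle(f,tuple(int(v) for v in p),4,(255,0,255),1)
cv2.imwrite("pics/w1.png",f)
E
```

```text
(np.float64(-5.678640456207836), array([-0.004,  0.002, -1.   ])) [ 0.592  -0.2817  0.2573] [-0.52  0.28  1.28  0.    1.59 -0.42] [-0.6 -0.  -0.1] 0.0327 2.4
0 shift [-0.0027 -0.0008  0.001 ] turn [ 0.006 -0.004 -0.002]
180 shift [-0.0027 -0.0008  0.001 ] turn [-3.136e+00  3.000e-03 -6.000e-03]
[315.61181207 138.32841558]
[314.66220956 297.96321294]
[209.45234785 116.95958727]
```

View pics/w1.png

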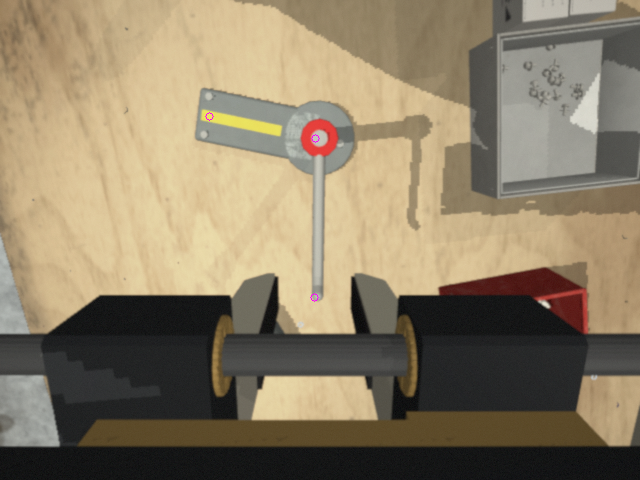

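The wrist view shows the hook bar between the jaws. The head is at about (319,139), the tip at about (318,296), and the yellow line runs (205,116)-(281,131). My predictions land within 2-4 px, so I'll refine from this view.

Run:
```python
from h import *
c=load("w1")
r=(295,115,345,165); m=mask(c,(0,150,100),(6,255,255),r)|mask(c,(174,150,100),(180,255,255),r)
(hx,hy),rad=cv2.minEnclosingCircle(cv2.findNonZero(m)); H=onz(c,(hx,hy),.154); print("head",hx,hy,rad,H)
y=mask(c,(22,100,150),(34,255,255),(190,95,295,145)); P=[onz(c,p[0],.01)[:2] for p in cv2.findNonZero(y)]
P=np.array(P); v=np.linalg.svd(P-P.mean(0))[2][0]; v*=-np.sign(v[0]); print("line",P.mean(0),np.degrees(np.arctan2(v[1],v[0])), "perp offset of head from line",np.cross(v,H[:2]-P.mean(0)))
g=cv2.cvtColor(c["frame"],cv2.COLOR_BGR2HSV)
pts=[]
for row in range(165,285,5):
    L=cv2.cvtColor(c["frame"],cv2.COLOR_BGR2HSV)[row,300:335,1].astype(float); i=np.where(L<40)[0]
    if len(i): pts.append((300+i.mean(),row,len(i)))
pts=np.array(pts); B=np.array([onz(c,p[:2],.152)[:2] for p in pts]); print(pts[::6])
v=np.linalg.svd(B-B.mean(0))[2][0]; v*=-np.sign(v[1]); print("bar",B.mean(0),np.degrees(np.arctan2(v[1],v[0])),np.cross(v,H[:2]-B.mean(0)))
```

```text
head 319.1068420410156 137.61843872070312 18.639944076538086 [ 0.6022219  -0.21278405  0.154     ]
line [ 0.52917501 -0.1906223 ] 162.9870826161947 perp offset of head from line -0.00018066459623441652
[[317.  165.   35. ]
 [318.  195.   11. ]
 [318.  225.   11. ]
 [317.5 255.   10. ]]
bar [ 0.59604148 -0.26766838] -95.84061739350786 0.0005632171934328864<stdin>:6: DeprecationWarning: Arrays of 2-dimensional vectors are deprecated. Use arrays of 3-dimensional vectors instead. (deprecated in NumPy 2.0)
<stdin>:13: DeprecationWarning: Arrays of 2-dimensional vectors are deprecated. Use arrays of 3-dimensional vectors instead. (deprecated in NumPy 2.0)
```

```bash
python3 -m inch '[[[-0.003,0,0.003,0.002,-0.004,-0.002,0.35],[0.03,0,0,0,0,0,0.35],[0.03,0,0,0,0,0,0.35],[0.03,0,0,0,0,0,0.35],[0.013,0,0,0,0,0,0.35],[0,0,0,0,0,0,0.35]]]' 5 >/dev/null; python3 st.py .5949 -.2827 .154 -5.8
```

```text
(np.float64(-5.749235818415693), array([ 0.002, -0.   , -1.   ])) [ 0.5983 -0.2801  0.1546] [-0.52  0.34  1.4   0.    1.4  -0.42] [-0.1  0.4 -0.2] 0.0325 3.05
0 shift [ 0.0006 -0.0029 -0.0031] turn [0.001 0.003 0.   ]
180 shift [ 0.0006 -0.0029 -0.0031] turn [-3.141 -0.     0.004]
```

```bash
python3 -m inch '[[[0,-0.003,-0.003,0,0,0,0.35],[0,0,0,0,0,0,0],[0,0,0,0,0,0,0],[0,0,0,0,0,0,0],[0,0,0,0,0,0,0]]]' 5; python3 st.py .5949 -.2827 .154 -5.8
```

```text
t: 3.55
tool_pos: [0.5969, -0.284, 0.1602]
orientation: [0.076, 1.562, -0.081]
force: [-1.5, 0.1, -4.0]
opening: 0.0076
(np.float64(-5.746173743858989), array([ 0.008, -0.003, -1.   ])) [ 0.5969 -0.284   0.1602] [-0.52  0.33  1.4   0.    1.41 -0.42] [-1.5  0.1 -4. ] 0.0076 3.55
0 shift [ 0.0062  0.0011 -0.0022] turn [0.001 0.008 0.002]
180 shift [ 0.0062  0.0011 -0.0022] turn [-3.141 -0.004  0.012]
```

```bash
python3 -m inch '[[[0.003,0,0,0,0.004,0.001,0],[0.001,0.0008,-0.0103,0.147,0,0,0],[0,0.0008,-0.0103,0.147,0,0,0],[0,0.0008,-0.0103,0.147,0,0,0],[0,0.0008,-0.0103,0.147,0,0,0]]]'; python3 st.py .5949 -.2827 .154 -5.8
```

```text
t: 4.05
tool_pos: [0.5608, -0.2713, 0.1584]
orientation: [0.544, 1.489, -0.552]
force: [0.4, -1.8, -0.5]
opening: 0.0085
(np.float64(-40.18297191767843), array([ 0.009, -0.008, -1.   ])) [ 0.5608 -0.2713  0.1584] [-0.53  0.23  1.52 -0.    1.38  0.17] [ 0.4 -1.8 -0.5] 0.0085 4.05
0 shift [0.0048 0.0133 0.0333] turn [-0.6    0.012  0.004]
180 shift [0.0048 0.0133 0.0333] turn [ 2.541  0.006 -0.015]
```

```bash
python3 -m inch '[[[0.002,0.001,-0.006,0,0.005,0,0],[0.001,0.0008,-0.0103,0.147,0.002,0,0],[0,0.0008,-0.0103,0.147,0,0,0],[0,0.0008,-0.0103,0.147,0,0,0],[0,0.0008,-0.0103,0.147,0,0,0]]]' >/dev/null
cat > arc.py <<'E'
from h import *
from plant import telemetry
st=telemetry.read_state(); d=st["tool_pos"][:2]-[.602,-.213]; h=heading(st)[0]
print("r",np.hypot(*d),"ang",np.degrees(np.arctan2(d[1],d[0])),"bar by heading",h-90,st["tool_pos"][2],st["force"].round(1),st["opening"])
a=np.radians(h-90); go(st,[.602+.07*np.cos(a),-.213+.07*np.sin(a),.155],h)
E
python3 arc.py
```

```text
r 0.07037960644682198 ang -161.61983460035162 bar by heading -164.17437477293657 0.15765534725468752 [ 0.2 -1.4  0.2] 0.007827162799080611
0 shift [ 0.0026  0.0003 -0.0032] turn [ 0.     0.012 -0.005]
180 shift [ 0.0026  0.0003 -0.0032] turn [-3.141  0.008  0.019]
```

```bash
python3 -m inch '[[[0.001,0.0005,-0.003,0,0.006,-0.002,0],[0.001,0.0008,-0.0103,0.143,0.004,0,0],[0,0.0008,-0.0103,0.143,0,0,0],[0,0.0008,-0.0103,0.143,0,0,0],[0,0.0008,-0.0103,0.143,0,0,0],[0,0,-0.002,0,0,0,0]]]' >/dev/null; python3 arc.py
```

```text
r 0.06901272608870851 ang 161.66421301917643 bar by heading -195.87181894180497 0.15744957050810748 [-2.8 -2.9  0.9] 0.008196883296258633
0 shift [ 0.0025 -0.0011  0.003 ] turn [ 0.     0.004 -0.005]
180 shift [ 0.0025 -0.0011  0.003 ] turn [-3.142  0.008  0.006]
```

```bash
python3 -m inch '[[[0,0,0.0015,0.02,0,0,0],[0,0,0,0,0,0,0],[0,0,0,0,0,0,0.2],[0,0,0,0,0,0,0.2],[0,0,0,0,0,0,0.2]]]' >/dev/null; python3 arc.py;  python3 -m inch '[[[-0.03,0,0,0,0,0,0.2],[-0.03,0,0,0,0,0,0.2],[-0.03,0,0,0,0,0,0.2],[-0.015,0,0,0,0,0,0.2],[0,0,0,0,0,0,0.2]]]'
python3 - <<'E'
from h import *
from plant import optics
c=optics.read_camera("wrist"); np.save("w2.npy",c,allow_pickle=True)
f=c["frame"].copy(); u=np.array([np.cos(np.radians(163)),np.sin(np.radians(163))]); A=np.array([.602,-.213])
for r,z in((0,.154),(.05,.154),(.103,.162)):
    p=proj(c,[*(A+r*u),z])[0]; print(p); cv2.circle(f,tuple(int(v) for v in p),3,(255,0,255),1)
cv2.imwrite("pics/w2.png",f)
E
```

```text
r 0.0681757282033441 ang 163.04953067470373 bar by heading -195.79169779021868 0.15726419964670735 [-0.7  0.5 -0.6] 0.018804166682002247
0 shift [ 0.0023 -0.0018  0.0014] turn [ 0.     0.002 -0.005]
180 shift [ 0.0023 -0.0018  0.0014] turn [-3.142e+00  8.000e-03  3.000e-03]
t: 6.15
tool_pos: [0.5356, -0.1929, 0.2636]
orientation: [1.406, 1.066, -1.406]
force: [0.4, -0.6, -0.5]
opening: 0.0184
[318.75997848 136.26272122]
[316.71649756 213.05099839]
[314.77447914 291.39412439]
```

View pics/w2.png

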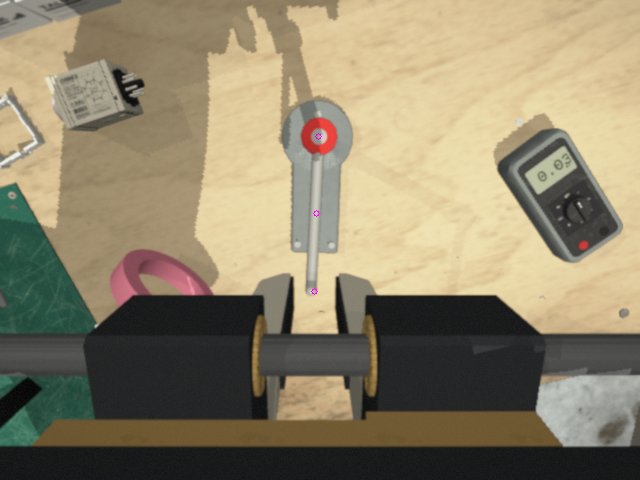

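```bash
cat > ang.py <<'E'
from h import *
import sys
c=load(sys.argv[1])
hsv=cv2.cvtColor(c["frame"],cv2.COLOR_BGR2HSV)
r=(295,110,345,165); m=mask(c,(0,150,100),(6,255,255),r)|mask(c,(174,150,100),(180,255,255),r)
(hx,hy),rad=cv2.minEnclosingCircle(cv2.findNonZero(m)); H=onz(c,(hx,hy),.154); print("head",hx,hy,rad,H)
g=cv2.cvtColor(c["frame"],cv2.COLOR_BGR2GRAY).astype(float)
for row in(170,200,230): print(row,g[row,290:345:1].astype(int))
E
python3 ang.py w2
```

```text
head 318.873046875 135.78497314453125 18.137752532958984 [ 0.60226659 -0.21314877  0.154     ]
170 [205 181 134 130 145 152 155 153 155 155 156 156 156 156 157 157 157 156
 158 157 149 136 145 162 178 189 197 201 199 193 181 165 150 146 152 156
 155 154 153 153 154 155 152 153 154 155 154 153 147 139 153 184 203 207
 210]
200 [196 153 129 140 152 156 156 157 156 156 158 157 157 156 157 156 156 157
 154 143 137 154 172 185 193 200 201 198 187 174 157 153 156 157 159 159
 157 158 157 156 159 157 158 157 156 158 158 148 144 168 201 211 210 211
 210]
230 [172 143 134 146 155 157 158 157 156 154 155 156 154 158 157 157 154 147
 133 144 164 178 190 198 201 200 191 178 160 144 145 154 159 160 160 160
 159 159 160 160 160 161 160 162 161 158 150 144 166 197 202 202 202 200
 202]
```

Run:
```python
from h import *
c=load("w2"); deg=lambda v:np.degrees(np.arctan2(v[1],v[0]))
B=np.array([onz(c,p,.151) for p in((317,170),(315.5,200),(313.8,230))]); print("bar",deg(B[2]-B[0]),deg(B[2]-[.6022,-.213,0]),deg(B[1]-[.6022,-.213,0]))
F=[onz(c,p,.01) for p in((292.8,170),(292.2,200),(291.5,230),(339.2,170),(338,200),(336.8,230))]
print("foot",deg(F[2]-F[0]),deg(F[5]-F[3]),deg((F[2]+F[5])/2-[.6022,-.213,0]))
T=onz(c,(311,291),.16);print("tip",T,deg(T-[.6022,-.213,0]))
```

```text
bar 161.42319362128742 161.53789367591258 161.68706561915315
foot 162.40404362416993 162.97605095722486 162.7555418150807
tip [ 0.5037076  -0.18024455  0.16      ] 161.6045087498324
```

```bash
python3 st.py .545 .195 .30 -88
```

```text
(np.float64(-105.58808924798782), array([ 0.   , -0.001, -1.   ])) [ 0.5353 -0.1927  0.2623] [-0.44  0.04  1.54 -0.    1.57  1.41] [ 0.8 -0.5  0.3] 0.0185 6.2
0 shift [-0.0381 -0.0948 -0.3761] turn [-0.307  0.001 -0.   ]
180 shift [-0.0381 -0.0948 -0.3761] turn [ 2.835e+00 -1.000e-03 -1.000e-03]
```

```bash
python3 -m inch '[[[-0.01,0,0,0,0,0,0.2],[-0.02,-0.008,-0.038,0,0,0,0.3],[-0.01,-0.01,-0.038,0,0,0,0.4],[0,-0.01,-0.038,0,0,0,0.5],[0,-0.01,-0.038,0,0,0,0.55],[0,-0.01,-0.038,0,0,0,0.55],[0,-0.01,-0.038,0,0,0,0.55],[0,-0.01,-0.038,0,0,0,0.55],[0,-0.01,-0.038,0,0,0,0.55],[0,-0.01,-0.038,0,0,0,0.55],[0,-0.008,-0.034,0,0,0,0.55],[0,0,0,-0.146,0,0,0.55],[0,0,0,-0.146,0,0,0.55],[0,0,0,0,0,0,0.55]]]' 20 >/dev/null; python3 st.py .545 .195 .30 -88
python3 - <<'E'
from h import *
from plant import optics
c=optics.read_camera("wrist"); np.save("w3.npy",c,allow_pickle=True); cv2.imwrite("pics/w3.png",c["frame"])
for X in([.564,.195,.112],[.512,.193,.06],[.616,.195,.06]): print(proj(c,X))
E
```

```text
(np.float64(-88.44797470016906), array([-0.03, -0.  , -1.  ])) [0.5362 0.211  0.2848] [0.28 0.08 1.46 0.01 1.64 1.82] [ 1.3  0.9 -0.5] 0.0511 7.6
0 shift [-0.0154  0.0079  0.0162] turn [-0.008 -0.001  0.03 ]
180 shift [-0.0154  0.0079  0.0162] turn [3.133e+00 4.800e-02 1.000e-03]
[[336.39295561 183.43228987]]
[[333.31443759 228.93830633]]
[[335.72714431 118.27092658]]
```

View pics/w3.png

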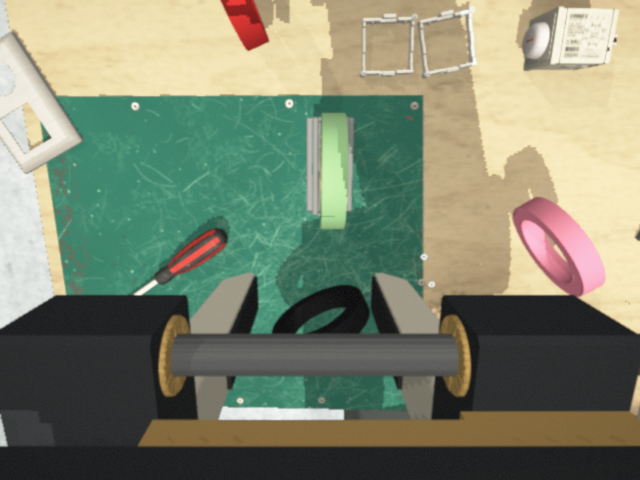

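The roll is at columns 321-350 and rows 112-229 with its crest near (336,183), as predicted, so the top-view estimate holds. I'll take a second view from closer.

```bash
python3 -m inch '[[[0.02,0.027,0.016,-0.008,0,0.03,0.55],[0.02,0,0,0,0,0,0.55],[0,0,0,0,0,0,0.55],[0,0,0,0,0,0,0.55]]]' >/dev/null; python3 st.py .564 .195 .25 -88
python3 - <<'E'
from h import *
from plant import optics
c=optics.read_camera("wrist"); np.save("w4.npy",c,allow_pickle=True)
V={}
for n in("w3","w4"):
    c=load(n); h=cv2.cvtColor(c["frame"],cv2.COLOR_BGR2HSV)
    m=cv2.inRange(h,(38,40,150),(75,135,255)); k,l,s,ce=cv2.connectedComponentsWithStats(m)
    i=1+np.argmax(s[1:,4]); m=(l==i); print(n,s[i],ce[i]); y0=s[i][1]; y1=y0+s[i][3]
    for r in np.linspace(y0+2,y1-3,6).astype(int): x=np.where(m[r])[0]; print(r,x.min(),x.max(),onz(c,(x.min(),r),.11).round(4),onz(c,(x.max(),r),.11).round(4))
E
```

```text
(np.float64(-89.27153082592073), array([-0.001, -0.   , -1.   ])) [0.5634 0.1935 0.242 ] [0.24 0.12 1.49 0.   1.53 1.8 ] [-0.2  0.2  1.2] 0.0509 8.05
0 shift [-0.008   0.0006 -0.0015] turn [-0.022  0.     0.001]
180 shift [-0.008   0.0006 -0.0015] turn [ 3.119e+00  2.000e-03 -0.000e+00]
w3 [ 320  114   29  115 3040] [334.02861842 170.79901316]
116 322 345 [0.6164 0.2084 0.11  ] [0.6169 0.1904 0.11  ]
138 321 347 [0.5996 0.2087 0.11  ] [0.6002 0.188  0.11  ]
160 321 348 [0.5824 0.2081 0.11  ] [0.583  0.1863 0.11  ]
182 322 347 [0.5646 0.2068 0.11  ] [0.5651 0.1862 0.11  ]
204 320 346 [0.5462 0.2078 0.11  ] [0.5468 0.1861 0.11  ]
226 321 344 [0.5273 0.2064 0.11  ] [0.5278 0.1869 0.11  ]
w4 [ 296  154   31  125 3670] [311.10572207 216.44877384]
156 298 323 [0.6194 0.2069 0.11  ] [0.6196 0.1893 0.11  ]
180 297 325 [0.6025 0.2076 0.11  ] [0.6028 0.1876 0.11  ]
204 296 326 [0.5852 0.2083 0.11  ] [0.5855 0.1865 0.11  ]
228 296 326 [0.5673 0.2083 0.11  ] [0.5676 0.1862 0.11  ]
252 297 326 [0.5489 0.2075 0.11  ] [0.5492 0.1858 0.11  ]
276 299 325 [0.5299 0.2059 0.11  ] [0.5302 0.1862 0.11  ]
```

Run:
```python
from h import *
s=load("scene"); a=np.linspace(0,2*np.pi,200)
u=np.array([1,.03,0]); n=np.array([-.03,1,0])
m=cv2.inRange(cv2.cvtColor(s["frame"],cv2.COLOR_BGR2HSV),(38,40,100),(75,135,255)); k,l,st,ce=cv2.connectedComponentsWithStats(m[270:325,240:285]); i=1+np.argmax(st[1:,4]); print("meas",st[i])
for cz in(.055,.058,.061,.064):
    C=np.array([.566,.197,cz]); P=[]
    for o in(-.0105,.0105): P+= [C+n*o+.0525*(np.cos(t)*u+np.sin(t)*np.array([0,0,1])) for t in a]
    p=proj(s,P); print(cz,p.min(0),p.max(0))
```

```text
meas [  9  10  26  35 319]
0.055 [244.01452913 282.92999653] [274.94973917 323.88513572]
0.058 [243.96059494 281.97723576] [274.92742307 322.97821671]
0.061 [243.90655731 281.02243418] [274.90506447 322.0693436 ]
0.064 [243.85241595 280.06558563] [274.88266326 321.15851038]
```

```bash
python3 st.py .565 .197 .165 -88.5
```

```text
(np.float64(-89.24384524604591), array([-0.002, -0.   , -1.   ])) [0.5633 0.1936 0.2419] [0.24 0.12 1.49 0.   1.53 1.8 ] [-0.8 -1.3 -0.7] 0.0511 8.1
0 shift [ 0.0769  0.0019 -0.0034] turn [-0.013  0.     0.002]
180 shift [ 0.0769  0.0019 -0.0034] turn [ 3.129e+00  3.000e-03 -0.000e+00]
```

```bash
python3 -m inch '[[[0.03,0.002,-0.0034,-0.013,0,0.002,0.55],[0.03,0,0,0,0,0,0.55],[0.012,0,0,0,0,0,0.55],[0,0,0,0,0,0,0.55],[0,0,0,0,0,0,0.55]]]' >/dev/null; python3 st.py .565 .197 .123 -88.5
python3 - <<'E'
from h import *
from plant import optics
c=optics.read_camera("wrist"); np.save("w5.npy",c,allow_pickle=True)
G={}
for n in("w4","w5"):
    c=load(n); h=cv2.cvtColor(c["frame"],cv2.COLOR_BGR2HSV)
    m=cv2.inRange(h,(38,40,150),(75,135,255)); k,l,s,ce=cv2.connectedComponentsWithStats(m)
    i=1+np.argmax(s[1:,4]); m=(l==i); print(n,s[i])
    o,_=ray(c,(320,240))
    best=[]
    for z in(.108,.111,.114,.117):
        w=[]
        for X in np.linspace(.556,.574,7):
            r=int(round(proj(c,[X,.197,z])[0][1])); x=np.where(m[r])[0]
            if len(x): w.append((onz(c,(x.min()-.5,r),z)[1],onz(c,(x.max()+.5,r),z)[1]))
        w=np.array(w).mean(0); print(z,w.round(4),(w[0]-w[1]).round(4),"cam",o.round(3))
E
```

```text
(np.float64(-88.7688039261244), array([ 0.009,  0.002, -1.   ])) [0.5682 0.198  0.1756] [0.25 0.16 1.57 0.   1.41 1.8 ] [0.2 0.6 0.4] 0.0512 8.6
0 shift [ 0.0525 -0.0037  0.0011] turn [-0.005 -0.002 -0.009]
180 shift [ 0.0525 -0.0037  0.0011] turn [ 3.137e+00 -1.500e-02  3.000e-03]
w4 [ 296  154   31  125 3670]
0.108 [0.2084 0.1857] 0.0227 cam [0.632 0.196 0.392]
0.111 [0.2082 0.1858] 0.0224 cam [0.632 0.196 0.392]
0.114 [0.208  0.1859] 0.0222 cam [0.632 0.196 0.392]
0.117 [0.2079 0.186 ] 0.0219 cam [0.632 0.196 0.392]
w5 [ 300  168   38  154 5733]
0.108 [0.208  0.1859] 0.0221 cam [0.635 0.201 0.326]
0.111 [0.2079 0.186 ] 0.0219 cam [0.635 0.201 0.326]
0.114 [0.2078 0.1862] 0.0216 cam [0.635 0.201 0.326]
0.117 [0.2077 0.1864] 0.0213 cam [0.635 0.201 0.326]
```

```bash
python3 -m inch '[[[0.025,-0.003,0.001,-0.005,-0.002,-0.009,0.5],[0.015,0,0,0,0,0,0.45],[0.01,0,0,0,0,0,0.4],[0,0,0,0,0,0,0.4]]]' >/dev/null; python3 st.py .565 .197 .123 -88.5
```

```text
(np.float64(-88.51860818649232), array([ 0.01 ,  0.003, -1.   ])) [0.5695 0.1981 0.1307] [0.25 0.2  1.61 0.   1.33 1.79] [-0.   0.1 -0.1] 0.0375 9.05
0 shift [ 0.0077 -0.0046  0.001 ] turn [-0.    -0.002 -0.01 ]
180 shift [ 0.0077 -0.0046  0.001 ] turn [ 3.141 -0.016  0.004]
```

```bash
python3 -m inch '[[[0.006,-0.003,0.001,0,-0.002,-0.01,0.4],[0.001,0,0,0,0,0,0.4],[0,0,0,0,0,0,0],[0,0,0,0,0,0,0],[0,0,0,0,0,0,0],[0,0,0,0,0,0,0],[0,0,0,0,0,0,0]]]' 25 >/dev/null; python3 st.py .567 .197 .123 -88.5
```

```text
(np.float64(-88.5354067866432), array([ 0.003,  0.001, -1.   ])) [0.568  0.1974 0.1261] [0.25 0.21 1.61 0.   1.32 1.79] [-0.5 -0.3 -1.6] 0.0209 9.75
0 shift [ 0.0031 -0.001   0.0003] turn [-0.001 -0.001 -0.003]
180 shift [ 0.0031 -0.001   0.0003] turn [ 3.141e+00 -5.000e-03  2.000e-03]
```

```bash
python3 -m inch '[[[-0.01,0,0,0,0,0,0],[-0.02,0,0,0,0,0,0],[-0.03,0,0,0,0,0,0],[-0.04,0,0,0,0,0,0],[-0.04,0,0,0,0,0,0],[-0.03,0,0,0,0,0,0],[0,0,0,0,0,0,0]]]' >/dev/null; python3 st.py .46 -.1656 .30 -18.4
```

```text
(np.float64(-88.53539373224375), array([ 0.,  0., -1.])) [0.5658 0.1967 0.3047] [0.25 0.11 1.39 0.   1.65 1.79] [ 0.6  0.5 -0.2] 0.021 10.45
0 shift [ 0.0045 -0.115   0.3595] turn [-1.224 -0.    -0.   ]
180 shift [ 0.0045 -0.115   0.3595] turn [ 1.917 -0.     0.   ]
```

```bash
python3 -m inch '[[[0,-0.006,0.018,0,0,0,0],[0,-0.01,0.031,0,0,0,0],[0,-0.011,0.035,0,0,0,0],[0,-0.011,0.035,0,0,0,0],[0,-0.011,0.035,0,0,0,0],[0,-0.011,0.035,0,0,0,0],[0,-0.011,0.035,0,0,0,0],[0,-0.011,0.035,0,0,0,0],[0,-0.011,0.035,0,0,0,0],[0,-0.011,0.035,0,0,0,0],[0,-0.006,0.02,0,0,0,0],[0,0,0,0,0,0,0]]]' >/dev/null; python3 -m inch '[[[0,0,0,-0.07,0,0,0],[0,0,0,-0.14,0,0,0],[0,0,0,-0.14,0,0,0],[0,0,0,-0.14,0,0,0],[0,0,0,-0.14,0,0,0],[0,0,0,-0.14,0,0,0],[0,0,0,-0.14,0,0,0],[0,0,0,-0.14,0,0,0],[0,0,0,-0.1,0,0,0],[0,0,0,-0.06,0,0,0],[0,0,0,0,0,0,0]]]' >/dev/null; python3 st.py .46 -.1656 .22 -18.4
```

```text
(np.float64(-15.909283558173108), array([-0.013,  0.011, -1.   ])) [ 0.4568 -0.1562  0.2903] [-0.44 -0.19  1.7   0.    1.64 -0.16] [ 0.5 -0.6 -1.8] 0.0207 12.75
0 shift [ 0.0702 -0.0086  0.0068] turn [ 0.043 -0.016 -0.007]
180 shift [ 0.0702 -0.0086  0.0068] turn [-3.098  0.01  -0.024]
```

```bash
python3 -m inch '[[[0.0,-0.0086,0.0068,0.043,-0.016,-0.007,0],[0.02,0,0,0,0,0,0],[0.03,0,0,0,0,0,0],[0.02,0,0,0,0,0,0],[0,0,0,0,0,0,0],[0,0,0,0,0,0,0]]]' >/dev/null; python3 st.py .46 -.1656 .215 -18.4
python3 - <<'E'
from h import *
from plant import optics
o=np.zeros((480,800,3),np.uint8)
w=optics.read_camera("wrist"); np.save("w6.npy",w,allow_pickle=True)
s=optics.read_camera("scene"); np.save("s6.npy",s,allow_pickle=True)
cv2.imwrite("pics/c6.png",np.hstack([cv2.resize(w["frame"],(400,300)),cv2.resize(s["frame"][190:310,310:470],(400,300),interpolation=cv2.INTER_CUBIC)]))
E
```

```text
(np.float64(-18.975788832704968), array([ 0.001,  0.   , -1.   ])) [ 0.462  -0.1628  0.2177] [-0.44 -0.16  1.81  0.    1.49 -0.11] [ 0.4  0.1 -1.6] 0.0209 13.35
0 shift [ 0.0027 -0.0033 -0.001 ] turn [-0.01   0.001 -0.001]
180 shift [ 0.0027 -0.0033 -0.001 ] turn [ 3.132e+00 -1.000e-03 -1.000e-03]
```

View pics/c6.png

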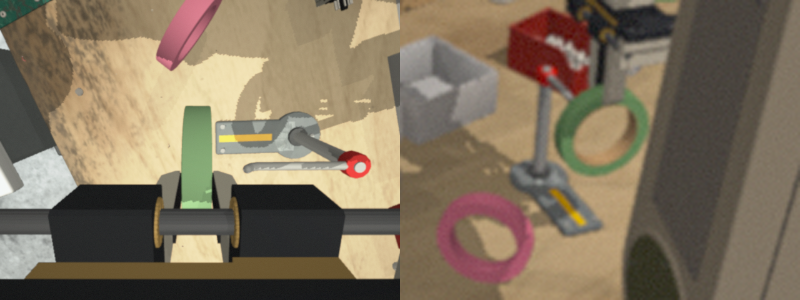

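```bash
python3 - <<'E'
from h import *
s=load("s6"); m=cv2.inRange(cv2.cvtColor(s["frame"],cv2.COLOR_BGR2HSV),(38,40,60),(75,150,255)); k,l,st,ce=cv2.connectedComponentsWithStats(m[200:280,365:412]); i=1+np.argmax(st[1:,4]); print("meas",st[i]+[365,200,0,0,0],st[i][:2]+st[i][2:4]+[365,200])
a=np.linspace(0,2*np.pi,200); h=np.radians(-19); n=np.array([np.cos(h),np.sin(h),0]); u=np.array([-n[1],n[0],0])
for dz in(.0605,.0635,.0665):
    C=np.array([.462,-.163,.2177-dz]); P=[C+n*o+.0525*(np.cos(t)*u+np.sin(t)*np.array([0,0,1])) for o in(-.0105,.0105) for t in a]
    p=proj(s,P); print(dz,p.min(0),p.max(0))
E
python3 st.py .46 -.1656 .2135 -18.4
```

```text
meas [372 223  37  37 444] [409 260]
0.0605 [370.78472645 222.8658685 ] [409.27049285 260.42763584]
0.0635 [370.70837042 223.83923437] [409.15623124 261.34417063]
0.0665 [370.63216209 224.81063294] [409.04218669 262.25887561]
(np.float64(-18.9471906755441), array([ 0.002, -0.   , -1.   ])) [ 0.4623 -0.163   0.2183] [-0.44 -0.16  1.81  0.    1.49 -0.11] [ 0.6  0.  -0.4] 0.0206 13.45
0 shift [ 0.0048 -0.0032 -0.0013] turn [-0.01   0.002 -0.001]
180 shift [ 0.0048 -0.0032 -0.0013] turn [ 3.132e+00 -1.000e-03 -3.000e-03]
```

```bash
python3 -m inch '[[[0.004,-0.003,0,-0.01,0.001,-0.002,0],[0,0,0.015,0,0,0,0],[0,0,0.02,0,0,0,0],[0,0,0.02,0,0,0,0]]]' >/dev/null; python3 st.py .5498 -.1956 .2135 -18.4
```

```text
(np.float64(-18.315635641912177), array([ 0.006, -0.005, -1.   ])) [ 0.5157 -0.1847  0.2188] [-0.44 -0.01  1.67 -0.    1.48 -0.12] [-0.6 -0.2 -0.9] 0.0209 13.85
0 shift [0.0056 0.0004 0.0358] turn [0.001 0.008 0.003]
180 shift [0.0056 0.0004 0.0358] turn [-3.14  -0.005  0.012]
```

```bash
python3 -m inch '[[[0.001,0,0.015,0,0.008,0.003,0],[0,0,0.015,0,0,0,0],[0.001,0,0.005,0,0,0,0],[0,0,0,0,0,0,0],[0,0,0,0,0,0,0]]]' >/dev/null; python3 st.py .5498 -.1956 .1805 -18.4; python3 -m inch '[[[0.01,0,0,0,0,0,0],[0.01,0,0,0,0,0,0],[0.006,0,0,0,0,0,0],[0,0,0,0,0,0,0]]]' >/dev/null; python3 st.py .5498 -.1956 .1805 -18.4
```

```text
(np.float64(-18.28784908009471), array([ 0.004, -0.002, -1.   ])) [ 0.5529 -0.1982  0.2198] [-0.43  0.1   1.55 -0.    1.49 -0.11] [ 0.2  1.  -1.3] 0.0207 14.35
0 shift [ 0.0393  0.0016 -0.0039] turn [0.002 0.005 0.001]
180 shift [ 0.0393  0.0016 -0.0039] turn [-3.14e+00 -2.00e-03  7.00e-03]
(np.float64(-18.286329791063668), array([ 0.004, -0.002, -1.   ])) [ 0.5513 -0.1977  0.1914] [-0.43  0.11  1.59 -0.    1.44 -0.11] [ 0.3  0.4 -1.3] 0.0209 14.75
0 shift [ 0.0109  0.0016 -0.0022] turn [0.002 0.004 0.001]
180 shift [ 0.0109  0.0016 -0.0022] turn [-3.14e+00 -2.00e-03  6.00e-03]
```

```bash
python3 -m inch '[[[0.004,0.0016,-0.002,0,0.004,0.001,0],[0.004,0,0,0,0,0,0],[0.002,0,0,0,0,0,0],[0.001,0,0,0,0,0,0]]]' >/dev/null; python3 st.py .5498 -.1956 .1805 -18.4
python3 - <<'E'
from h import *
from plant import optics
w=optics.read_camera("wrist");s=optics.read_camera("scene"); np.save("s7.npy",s,allow_pickle=True)
cv2.imwrite("pics/c7.png",np.hstack([cv2.resize(w["frame"],(400,300)),cv2.resize(s["frame"][190:280,325:445],(400,300),interpolation=cv2.INTER_CUBIC)]))
E
```

```text
(np.float64(-18.281078929068773), array([-0.001,  0.   , -1.   ])) [ 0.5495 -0.1952  0.1794] [-0.43  0.12  1.6  -0.    1.42 -0.11] [-0.2 -0.2 -0.9] 0.0206 15.15
0 shift [-0.0011 -0.0003  0.0004] turn [ 0.002 -0.001 -0.   ]
180 shift [-0.0011 -0.0003  0.0004] turn [-3.14e+00  0.00e+00 -1.00e-03]
```

View pics/c7.png

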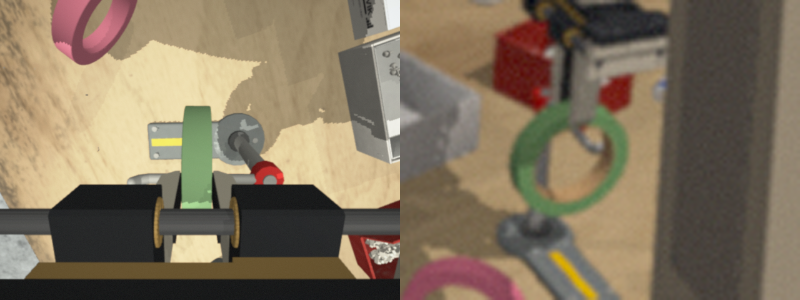

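```bash
python3 -m inch '[[[0.002,0,0,0,0,0,0],[0,0,0,0,0,0,0]]]'; python3 -m inch '[[[0.001,0,0,0,0,0,0],[0,0,0,0,0,0,0.24],[0,0,0,0,0,0,0.26],[0,0,0,0,0,0,0.28],[0,0,0,0,0,0,0.3],[0,0,0,0,0,0,0.31],[0,0,0,0,0,0,0.31]]]'
```

```text
t: 15.45
tool_pos: [0.5498, -0.1954, 0.1778]
orientation: [0.25, 1.556, -0.25]
force: [-0.2, -0.6, -0.9]
opening: 0.0207
t: 16.15
tool_pos: [0.5506, -0.1958, 0.1781]
orientation: [0.25, 1.554, -0.251]
force: [0.8, 0.7, -0.2]
opening: 0.0287
```

```bash
python3 -m inch '[[[-0.004,0,0,0,0,0,0.31],[-0.006,0,0,0,0,0,0.31],[-0.01,0,0,0,0,0,0.31],[-0.015,0,0,0,0,0,0.31],[-0.03,0,0,0,0,0,0.31],[-0.04,0,0,0,0,0,0.31],[-0.04,0,0,0,0,0,0.31],[0,0,0,0,0,0,0.31],[0,0,0,0,0,0,0.31],[0,0,0,0,0,0,0.31],[0,0,0,0,0,0,0.31]]]'
python3 - <<'E'
from h import *
from plant import optics
w=optics.read_camera("wrist");s=optics.read_camera("scene"); np.save("s8.npy",s,allow_pickle=True);np.save("w8.npy",w,allow_pickle=True)
cv2.imwrite("pics/c8.png",np.hstack([cv2.resize(w["frame"],(400,300)),cv2.resize(s["frame"][190:280,325:445],(400,300),interpolation=cv2.INTER_CUBIC)]))
for r,z in((0,.154),(.103,.162)):
    for d in(161.6,163): print(d,proj(w,[.602+r*np.cos(np.radians(d)),-.213+r*np.sin(np.radians(d)),z])[0])
m=cv2.inRange(cv2.cvtColor(s["frame"],cv2.COLOR_BGR2HSV),(38,40,60),(75,150,255)); k,l,st,ce=cv2.connectedComponentsWithStats(m[200:280,345:405]); i=1+np.argmax(st[1:,4]); b=st[i]; print("meas",b[0]+345,b[1]+200,b[0]+b[2]+345,b[1]+b[3]+200)
a=np.linspace(0,2*np.pi,200); h=np.radians(-18.4); n=np.array([np.cos(h),np.sin(h),0]); u=np.array([-n[1],n[0],0])
for z in(.112,.117,.122):
    C=np.array([.5506,-.1958,z]); P=[C+n*o+.0525*(np.cos(t)*u+np.sin(t)*np.array([0,0,1])) for o in(-.0105,.0105) for t in a]
    p=proj(s,P); print(z,p.min(0),p.max(0))
E
```

```text
t: 17.25
tool_pos: [0.55, -0.1955, 0.337]
orientation: [0.249, 1.549, -0.252]
force: [-0.0, 0.2, -0.1]
opening: 0.0289
161.6 [375.44271213 220.56706792]
163 [375.44271213 220.56706792]
161.6 [255.29173318 222.4677557 ]
163 [255.43157633 225.37549822]
meas 359 221 393 256
0.112 [356.59397797 220.91169898] [392.83524991 256.34582099]
0.117 [356.69149845 219.37865062] [392.98903079 254.89704084]
0.122 [356.78931771 217.84072301] [393.14327309 253.44370228]
```

View pics/c8.png

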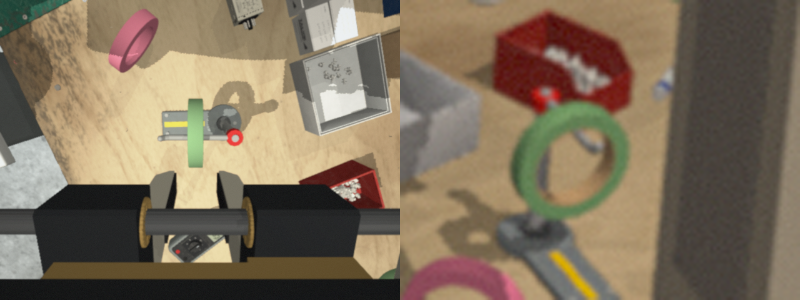

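The roll hangs on the hook in both views, and the gripper is clear of it. The tip is at about (256,221) in full-size wrist pixels, which matches 161-162°. The foot lies at about 163°.

```bash
python3 -c "
from plant import workorder; print(workorder.close_job())"
```

```text
the job is handed in; nothing more can be done
None
```

The job is done and handed in at about 17 s on the robot's clock. I turned the hook about 102° clockwise until it pointed over the long foot. Then I took the green roll out of its cradle, hung it on the hook and moved the gripper clear.

**Hook:** my last measurement put it at about 161.6°, with the foot at about 163°. It is 1 to 1.5° off dead straight, and I left it there as good enough.

**Roll:** both the wrist and scene pictures show it hanging freely about 54 mm from the post. Its measured centre height is about 0.113–0.115 m, against the 0.116–0.118 m expected. That gap is within the camera error of about 2 mm plus a pixel.

**Handling:** the force reading was near zero after release, and the arm never came near the timer, meter, screwdriver or look-alike rolls.

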